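Take the drip coffee maker apart and set the covered mug on its saucer

ROBOT

A 6-joint arm with a two-finger parallel gripper is mounted at the origin on a cart in front of the work surface, level with it; the furniture and walls round the work are solid. World frame = base frame: x ahead of the robot, y to its left, z up, the work surface at z = 0. Lengths are in mm, angles in rad, forces in N, time in s.
With the tool pointing down it reaches from about 350 to 975 mm from the base axis. Payload 7.1 kg.
Tool frame: the origin (TCP) lies at the very end of the fingers, on their centre line; the grasp point (between the pads) lies 19 mm behind it; z points along the fingers, y is the line along which they close (so a half turn about z gives the same grasp; the last joint's range is limited). The gripper opens to 88 mm and grips with 3 to 60 N. Pads are 20 mm wide; open, the fingers measure 115 mm over their backs; the gripper's body (75 mm by 178 mm) begins 61 mm behind the grasp point.
Start: joints at [-1.279, 0.423, 1.63, -0, 1.089, -0.019], TCP at [191.155, -595.033, 222.675] pointing down, gripper open.
Joint ranges: [-3, 3], [-0.9, 2.11], [0.09, 2.58], [-1.31, 4.45], [0.11, 2.69], [-2.54, 2.54]. Speed limits (rad/s): [2.39, 2.39, 3.01, 3.14, 3.14, 3.14].

INTERFACE

Orientations are given as a unit quaternion [x, y, z, w].
In Python, from rig import bot gives the robot as it stands.
- The arm moves only by the shell command python3 -m pendant 'ROWS' [FORCE]. ROWS is JSON, a list of rows, each an object of numbers: "x", "y", "z": the shift along the tool's x, y, z in mm; "rx", "ry", "rz": the turn, a rotation vector about the tool's x, y, z in rad; "hand": the opening, from -1 (shut) to 1 (fully open). A call has exactly 8 rows; each row shifts and turns the commanded pose from where the row before left it, along the tool's axes as they then stand; what a row does not reach is not made up. A row lasts 1/10 s, in which the tool goes at most 50 mm and 8.59 degrees, less where a joint would pass 70% of its speed; a pose out of reach is approached as far as the arm can. A call is refused whole if a number of a shift passes 50 or a number of a turn 0.15, either way. A call with a gripper value outside its range is refused whole. The fingers move at their own pace and stop on an object; FORCE is the grip in N (left out, the last holds). Time passes only in rows, so rows that do not move let the fingers close, or fill a call up. It gives the time, the measured TCP pose, the force, the opening and the grip force at its end, in the units of the state.
- bot.get_obs(): the state, without advancing time (a new reading comes with each control period).
- bot.camera(name): name is "scene" or "top" or "wrist"; returns a dict with "color" (480x640x3 uint8, red, green, blue), "fx", "fy", "cx", "cy" (pixels), "k1" (the pictures are not rectified: a ray, as slopes to the right and down, at radius r is drawn at 1 + k1 r^2 times it, then the intrinsics apply), "xyz" and "orientation" of the camera in the world; the wrist camera has in their place "tool_from_camera" (4x4, takes a point from camera to tool coordinates, whose origin is the TCP and whose axes are the flange's). Camera axes: x right, y up, looking along -z (the intrinsics and any distortion apply to the point x, -y, -z); pixel columns grow to the right and rows downward; lengths in mm; the calibration is good to about 2 mm. A picture is of the moment at which its call begins: read the wrist's pose just before it. There is no depth.
- bot.job_done(): hands the job in; it is judged then, once.
The state is a dict: "time": time; "qpos": joint angles; "qd": joint speeds; "joint_efforts": joint torques, N m; "tool_pos": TCP position; "tool_rot": TCP orientation; "force": force on the tool from outside, world axes, zero at the start; "ft_torque": the same for the moment, N m; "width": opening from 0.0 (shut) to 1.0 (fully open); "gripper_force": force on a finger pad.
Only numpy, scipy, OpenCV 4.12 (cv2) and the standard library are available. Lean on these libraries where they do the work, as an engineer would, in place of code of your own. Each camera call takes 0.05 s, during which the arm holds its last target. There are 200 camera calls.

TASK

The drip coffee maker on the meeting-room table has finished. Take its tower apart: stand the press upright in the rinse bowl, set the steel brewer with its foot inside the upturned steel lid so that it does not drip on the table, and set the mug in the middle of its saucer, closed with its china cover so that it stays warm. Keep the mug upright throughout, put the china down gently without dropping it, and leave the two jars and the red tin where they stand.

Things in the scene. Friction and masses are not known exactly. Their poses are not given: they have to be found in the camera images.
- mug: White china mug, bottom of the tower: 66 mm across, 80 mm high, mouth about 57 mm wide inside, narrowing below 12 mm to a foot 54 mm across. Origin: centre of its underside, z up. Its 9 mm thick handle stands out to the mug's +y, to 69 mm from the axis, at heights 13 to 71 mm; sides +x and -x are clear. At first the brewer stands on it and from above mainly the handle shows. 0.25 kg.
- brewer: Steel drip brewer, 62 mm high: open round chamber 64 mm across (floor inside at 13.5 mm, 3 mm walls) on a flange 88 mm across, 8 to 11.5 mm up, with a round foot 52 mm across below. Origin: centre of the foot's underside, z up. At first the foot hangs in the mug's mouth, the flange on the mug's rim (origin 72 mm above the mug's). 0.11 kg.
- press: Small steel press, standing loose in the brewer's chamber at first (origin 13.5 mm above the brewer's): disc 51 mm across, thin stem, and a round knob 16 mm across from 54 to 70 mm above the origin, all above the chamber's rim. Origin: centre of the disc's underside, z up the stem. 0.05 kg.
- cover: White china cover of the mug, lying upright on the table: domed disc 76 mm across, 6 to 13 mm above the origin, round knob 20 mm across at 19 to 29 mm (top at 33 mm), plug below 50 mm across, 6 mm deep, that enters the mug's mouth. Origin: centre of the plug's underside, z up. Seated, the disc lies on the rim, origin 74 mm above the mug's. 0.09 kg.
- saucer: White china saucer, round, 126 mm across, 16 mm high, flat inner floor about 70 mm across and 4 mm above its underside, sides flaring outward. Stands loose on the table. Origin: centre of its underside.
- drip_lid: Round steel lid of the brewer, lying upside down on the table as a shallow dish: 74 mm across, 13 mm high, 69 mm wide inside, inner floor 3 mm above its underside. Loose, 0.08 kg. Origin: centre of its underside. The brewer's foot goes inside and the flange comes to lie on its rim, the brewer's origin then 5 mm above the lid's.
- rinse_bowl: White china bowl with nearly upright sides, 90 mm across, 32 mm high, inner floor about 78 mm wide and 5 mm above its underside. Loose. Origin: centre of its underside.
- coffee_jar: Bystander: faceted glass jar with a mustard-coloured lid, 71 mm across, 89 mm high. Origin: centre of its underside. To be left alone.
- sugar_jar: Bystander: slim glass jar with a dark screw cap, 44 mm across, 105 mm high. Origin: centre of its underside. To be left alone.
- tea_tin: Bystander: flat red tin box, 94 x 126 x 45 mm, shut. Origin: centre of its underside. To be left alone.
Things that resemble listed ones, but are neither listed nor needed, are in the scene too. Leave any yellow look-alike of the cover alone. Leave any purple look-alike of the rinse_bowl alone.

How it is judged (in metres and radians):
At the end, for the whole second after the job is handed in: Press upright on the bowl's floor (18 mm off centre at most); brewer level, foot in the upturned lid, flange on its rim (10 mm); mug level on the saucer's floor (13 mm); cover flat on the mug, plug in its mouth (7 mm); heights right to 2.5-3 mm; dishes flat on the table; all at rest (horizontal distance between press and rinse_bowl below 0.018 m and z of press in the frame of rinse_bowl between 0.002 and 0.008 m and angle between press's own z axis and vertical below 0.08 rad and horizontal distance between brewer and drip_lid below 0.01 m and z of brewer in the frame of drip_lid between 0.0025 and 0.0075 m and angle between each of brewer, mug, cover, saucer, drip_lid, rinse_bowl's own z axis and vertical below 0.05 rad and horizontal distance between mug and saucer below 0.013 m and z of mug in the frame of saucer between 0.0015 and 0.0065 m and horizontal distance between cover and mug below 0.007 m and z of cover in the frame of mug between 0.0715 and 0.0765 m and height (world z) of each of saucer, drip_lid, rinse_bowl below 0.006 m and linear speed of each of mug, brewer, press, cover below 0.02 m/s); the robot touches nothing.
It fails at once if the mug was tilted by more than 25 degrees (angle between mug's own z axis and vertical above 0.44 rad).
It fails at once if the china mug was dropped from over 1 cm (let go and falling faster than 0.5 m/s) (contact force between mug and the fingers below 0.05 N and linear speed of mug above 0.5 m/s).
It fails at once if the china cover was dropped from over 1 cm (let go and falling faster than 0.5 m/s) (contact force between cover and the fingers below 0.05 N and linear speed of cover above 0.5 m/s).
It fails at once if the coffee jar, the sugar jar or the red tin was moved by more than 3 cm (distance of any of coffee_jar, sugar_jar, tea_tin from where it was at the start of the episode above 0.03 m).
It also fails if it takes over 115 s, if anything falls off the work surface, if the arm or the gripper's body presses on something with over 40 N, if the wrist force passes 120 N, or if a joint passes its speed limit or range.

## Working session

There is one attempt and no reset: what is moved stays moved. The work goes in short steps, Python scripts to look and compute and a shell command to move; the robot and the scene stay as the last step left them, time stands still between calls to the robot, and variables do not carry over. Pictures are saved under pics/ and viewed, at most 14 in all, crops included, and the job is handed in when it is done.

```bash
mkdir -p pics; cat > h.py <<'E'
import numpy as np, cv2
from scipy.spatial.transform import Rotation as R
from rig import bot
def snap(name,fn=None):
    o=bot.get_obs(); c=bot.camera(name)
    if 'tool_from_camera' in c:
        T=np.eye(4);T[:3,:3]=R.from_quat(o['tool_rot']).as_matrix();T[:3,3]=o['tool_pos'];T=T@np.array(c['tool_from_camera'])
    else:
        T=np.eye(4);T[:3,:3]=R.from_quat(c['orientation']).as_matrix();T[:3,3]=c['xyz']
    c['T']=T
    if fn: cv2.imwrite('pics/'+fn,c['color'][:,:,::-1])
    return c
def ray(c,u,v):
    d=np.array([(u-c['cx'])/c['fx'],(v-c['cy'])/c['fy']]);s=d.copy()
    for _ in range(20): s=d/(1+c['k1']*(s@s))
    r=c['T'][:3,:3]@np.array([s[0],-s[1],-1]);return c['T'][:3,3],r
def onz(c,u,v,z):
    p,r=ray(c,u,v);return p+r*(z-p[2])/r[2]
def proj(c,P):
    q=c['T'][:3,:3].T@(np.array(P)-c['T'][:3,3]);s=np.array([q[0],-q[1]])/-q[2]
    s=s*(1+c['k1']*(s@s));return s[0]*c['fx']+c['cx'],s[1]*c['fy']+c['cy']
E
python3 - <<'E'
from h import *
for n in ('top','scene'):
    c=snap(n,n+'0.png');print(n,c['fx'],c['k1'],c['T'].round(2).tolist())
c=snap('wrist','wrist0.png');print(c['T'].round(2).tolist(),np.round(c['tool_from_camera'],2).tolist());print(bot.get_obs())
E
```

```text
top 461.5139073695387 0.022475003675479856 [[0.0, 1.0, -0.09, 386.59], [-1.0, 0.0, 0.01, 13.83], [0.01, 0.09, 1.0, 1445.59], [0.0, 0.0, 0.0, 1.0]]
scene 496.26443527799813 -0.06975672989597693 [[-0.54, 0.46, -0.7, -411.82], [-0.84, -0.31, 0.45, 623.62], [-0.01, 0.83, 0.56, 808.21], [0.0, 0.0, 0.0, 1.0]]
[[0.31, 0.91, 0.29, 271.36], [-0.95, 0.29, 0.09, -569.27], [-0.0, -0.3, 0.95, 384.75], [0.0, 0.0, 0.0, 1.0]] [[-0.0, 0.95, 0.3, 84.23], [1.0, -0.0, 0.0, 0.25], [0.0, 0.3, -0.95, -162.76], [0.0, 0.0, 0.0, 1.0]]
{'time': 0.15, 'qpos': array([-1.27899591e+00,  4.23668567e-01,  1.63048135e+00, -3.03347568e-05,
        1.08857553e+00, -1.89862952e-02]), 'qd': array([-0.00022377, -0.00275522, -0.00358426, -0.00157695, -0.00174187,
        0.0001987 ]), 'joint_efforts': array([ 9.53533599e-04, -5.44983244e+01, -2.73917681e+01,  6.44871569e-02,
        2.03992700e-02, -6.25593520e-05]), 'tool_pos': array([ 191.03640392, -594.65697695,  222.09123086]), 'tool_rot': array([ 9.87949479e-01,  1.54775662e-01, -9.03297497e-05, -5.59305619e-04]), 'force': array([ 0.37420282,  0.18394716, -0.32488019]), 'ft_torque': array([0.04065999, 0.05443416, 0.02431172]), 'gripper_force': 0.0, 'width': 0.9999797700074533}
```

View pics/top0.png

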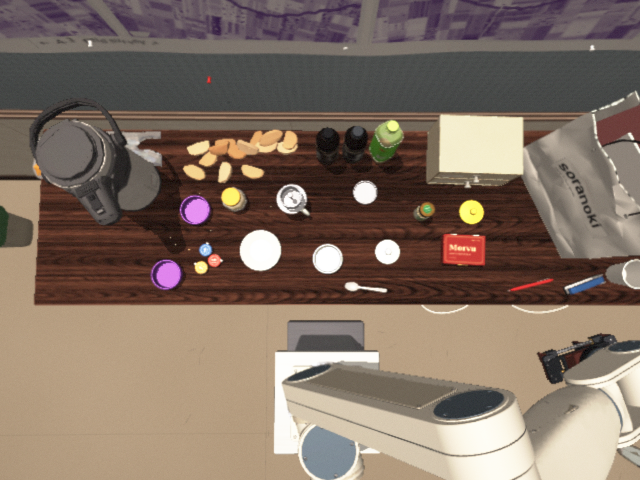

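View pics/scene0.png

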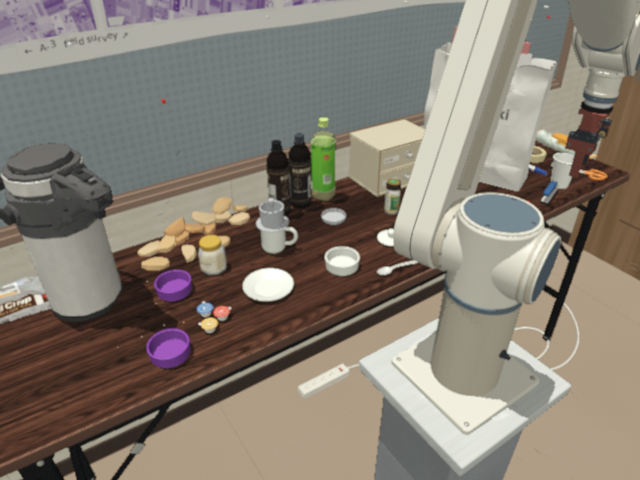

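The top view shows the tower at (292,199) with its handle toward (308,213), the drip lid at (365,192), the white cover at (387,252), the rinse bowl at (328,259) and the saucer at (260,250). The look-alikes are a yellow cover at (471,212) and purple bowls at (195,210) and (167,275). I take the white cover and the white bowl, since the look-alikes differ in colour, and will confirm this in one crop.

```bash
python3 - <<'E'
from h import *
c=snap('top');im=c['color'];g=cv2.cvtColor(im,cv2.COLOR_RGB2GRAY);hsv=cv2.cvtColor(im,cv2.COLOR_RGB2HSV)
m=((g>105)&(hsv[:,:,1]<70)).astype(np.uint8)*255
for n,(u,v),z,w in [('saucer',(260,250),16,27),('bowl',(328,259),32,20),('cover',(387,252),8,18),('lid',(365,192),13,17),('tower',(292,199),83,24)]:
    k=np.zeros_like(m);k[v-w:v+w,u-w:u+w]=m[v-w:v+w,u-w:u+w]
    cs,_=cv2.findContours(k,cv2.RETR_EXTERNAL,cv2.CHAIN_APPROX_NONE);cc=max(cs,key=cv2.contourArea)
    P=np.array([onz(c,*p[0],z)[:2] for p in cc],np.float32)
    (x,y),r=cv2.minEnclosingCircle(P);e=cv2.fitEllipse(P);print(n,np.round((x,y,2*r)),np.round(e[0]),np.round(e[1]))
cr=cv2.resize(im[165:285,215:415],None,fx=4,fy=4,interpolation=2);cv2.imwrite('pics/c1.png',cr[:,:,::-1])
for n,(u,v),z in [('coffee',(233,199),85),('sugar',(426,211),100),('tin',(464,250),45)]: print(n,onz(c,u,v,z).round())
E
```

```text
saucer [462. 207. 130.] [462. 207.] [126. 127.]
bowl [435.  -0.  94.] [436.  -1.] [91. 92.]
cover [ 458. -188.   80.] [ 458. -188.] [77. 77.]
lid [ 644. -120.   77.] [ 645. -119.] [72. 74.]
tower [604.  97. 116.] [609. 104.] [ 85. 104.]
coffee [610. 280.  85.]
sugar [ 572. -291.  100.]
tin [ 461. -416.   45.]
```

View pics/c1.png

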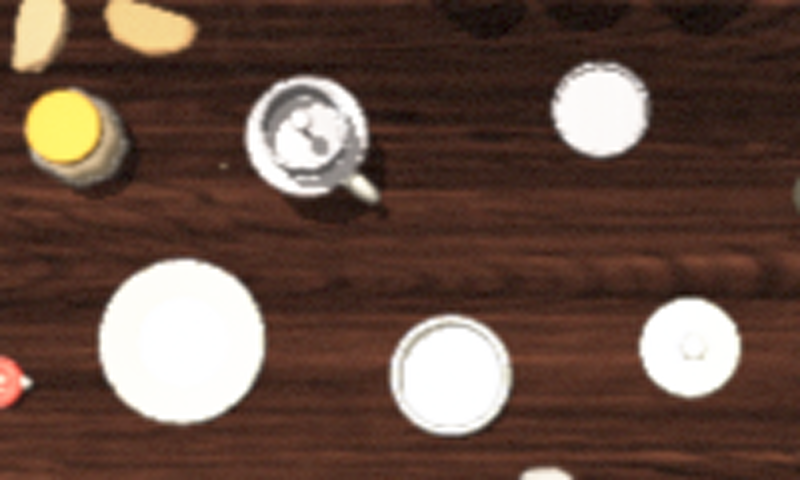

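All five targets are confirmed: measured diameters are 126, 91, 77, 73 and 85 mm, close to the given sizes. Moving to above the tower now.

```bash
cat >> h.py <<'E'
def to(x,y,z,th=None):
    o=bot.get_obs();M=R.from_quat(o['tool_rot']).as_matrix();t=np.arctan2(M[1,0],M[0,0])
    d=M.T@(np.array([x,y,z])-o['tool_pos']);print('tool shift',d.round(1),'th',round(t,3),'rz' ,None if th is None else round(th-t,3),'pos',o['tool_pos'].round(1),'w',round(88*o['width'],1),'gf',round(o['gripper_force'],1),'t',round(o['time'],1),'q6',o['qpos'][5].round(2),'F',o['force'].round(1))
E
python3 -m pendant '[{"x":38,"y":-33,"z":-2},{"x":38,"y":-33,"z":-2},{"x":38,"y":-33,"z":-2},{"x":38,"y":-33,"z":-2},{"x":38,"y":-33,"z":-2},{"x":38,"y":-33,"z":-2},{"x":38,"y":-33,"z":-2},{"x":38,"y":-33,"z":-2}]' 10
python3 -m pendant '[{"x":38,"y":-33,"z":-2},{"x":38,"y":-33,"z":-2},{"x":38,"y":-33,"z":-2},{"x":38,"y":-33,"z":-2},{"x":38,"y":-33,"z":-2},{"x":38,"y":-33,"z":-2},{"x":38,"y":-33,"z":-2},{"x":38,"y":-33,"z":-2}]'
python3 -c "
from h import *
to(607,100,260)"
```

```text
tool shift [ 608.5 -534.3  -37.3] th 0.311 rz None pos [ 191.1 -594.7  222.2] w 88.0 gf 0.0 t 0.2 q6 -0.02 F [0.6 0.3 0.2]validation failed for argument at $[0]...
validation failed for argument at $[0]...
```

```bash
python3 -m pendant '[{"x":38,"y":-33,"z":-2,"rx":0,"ry":0,"rz":0,"hand":1},{"x":38,"y":-33,"z":-2,"rx":0,"ry":0,"rz":0,"hand":1},{"x":38,"y":-33,"z":-2,"rx":0,"ry":0,"rz":0,"hand":1},{"x":38,"y":-33,"z":-2,"rx":0,"ry":0,"rz":0,"hand":1},{"x":38,"y":-33,"z":-2,"rx":0,"ry":0,"rz":0,"hand":1},{"x":38,"y":-33,"z":-2,"rx":0,"ry":0,"rz":0,"hand":1},{"x":38,"y":-33,"z":-2,"rx":0,"ry":0,"rz":0,"hand":1},{"x":38,"y":-33,"z":-2,"rx":0,"ry":0,"rz":0,"hand":1}]' 10
python3 -c "
from h import *
to(607,100,260)"
```

```text
time: 1.0
tool_pos: [399.0, -251.4, 238.8]
tool_rot: [0.988, 0.155, 0.0, 0.0]
force: [0.7, -0.9, 0.2]
width: 1.001
gripper_force: 0.0
tool shift [ 305.5 -271.   -21.2] th 0.31 rz None pos [ 399.  -251.4  238.8] w 88.1 gf 0.0 t 1.0 q6 0.67 F [ 0.7 -0.9  0.2]
```

```bash
python3 -m pendant '[{"x":38,"y":-34,"z":-3,"rx":0,"ry":0,"rz":0,"hand":1},{"x":38,"y":-34,"z":-3,"rx":0,"ry":0,"rz":0,"hand":1},{"x":38,"y":-34,"z":-3,"rx":0,"ry":0,"rz":0,"hand":1},{"x":38,"y":-34,"z":-3,"rx":0,"ry":0,"rz":0,"hand":1},{"x":38,"y":-34,"z":-3,"rx":0,"ry":0,"rz":0,"hand":1},{"x":38,"y":-34,"z":-3,"rx":0,"ry":0,"rz":0,"hand":1},{"x":38,"y":-34,"z":-3,"rx":0,"ry":0,"rz":0,"hand":1},{"x":38,"y":-33,"z":0,"rx":0,"ry":0,"rz":0,"hand":1}]'
python3 -c "
from h import *
to(607,100,260)
c=snap('wrist','w1.png');print(proj(c,[607,100,147]))
to(607,100,260)"
```

```text
time: 1.8
tool_pos: [601.7, 93.1, 259.5]
tool_rot: [0.988, 0.155, 0.0, 0.0]
force: [0.9, -0.3, -0.4]
width: 0.999
gripper_force: 0.0
tool shift [ 7.1 -5.  -0.5] th 0.311 rz None pos [601.7  93.1 259.5] w 87.9 gf 0.0 t 1.8 q6 1.39 F [ 0.9 -0.3 -0.4]
(np.float64(306.76266565245317), np.float64(227.30347735140816))
tool shift [ 2.1 -0.7 -0.5] th 0.313 rz None pos [605.3  98.7 259.5] w 87.9 gf 0.0 t 1.9 q6 1.4 F [2.  2.2 1. ]
```

View pics/w1.png

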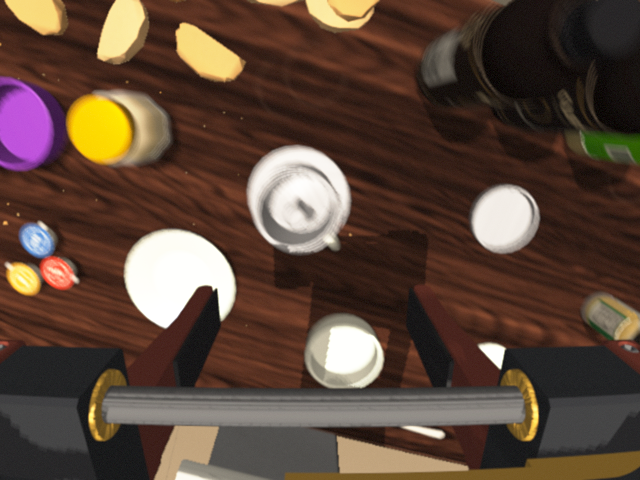

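The wrist view shows the tower at (298,198), with the knob near (300,208) and the handle tip at (332,242). The arm was still settling, so I'll measure again from rest, using two views for the knob.

```bash
python3 - <<'E'
from h import *
bot.camera('top')
c=snap('wrist');s=snap('scene')
to(607,100,260);print([np.round(proj(k,[604,104,147]),1) for k in (c,s)])
a=cv2.resize(c['color'][130:270,230:370],(560,560),interpolation=2)
b=cv2.resize(s['color'][180:270,235:325],(560,560),interpolation=2)[:,:240*1+240]
b=cv2.resize(s['color'][190:270,255:287+8],(280,560),interpolation=2)
cv2.imwrite('pics/c2.png',np.hstack([a,b[:,:240]])[:,:,::-1])
E
```

```text
tool shift [ 8.5 -5.7 -1.6] th 0.313 rz None pos [600.7  91.9 258.4] w 87.9 gf 0.0 t 2.0 q6 1.39 F [-0.1 -0.8  1.3]
[array([303.4, 232.9]), array([273.5, 202.6])]
```

View pics/c2.png

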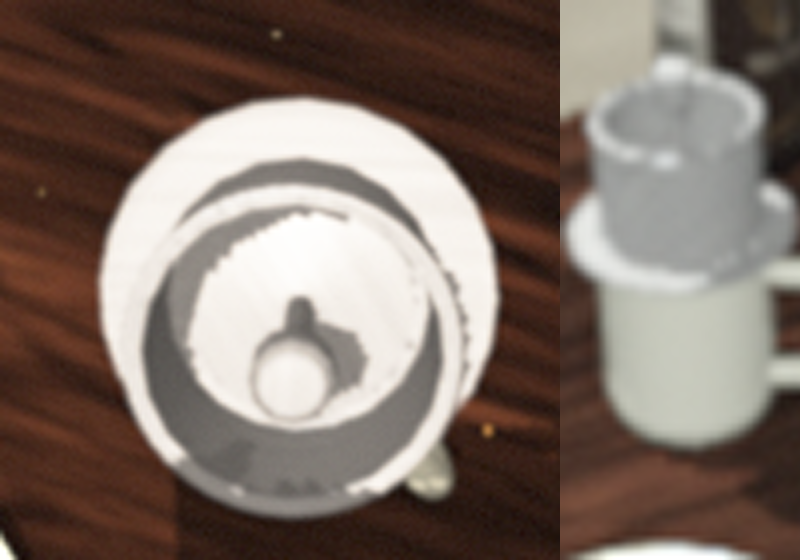

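Enlarged: the knob is at wrist pixel (303.2,224.2), the chamber rim centre at (304,217.8), the flange centre at (304.5,204.5) and the handle tip at (338,249.5). In the scene view the knob is at about (271,200).

```bash
python3 - <<'E'
from h import *
c=snap('wrist');s=snap('scene')
for n,u,v,z in [('knob',303.2,224.2,147.5),('rim',304,217.8,134),('flange',304.5,204.5,83.5),('handle',338,249.5,65),('handle',338,249.5,40)]: print(n,onz(c,u,v,z).round(1))
print(onz(s,271.1,199.7,152).round(1))
for n,u,v,z in [('saucer',180,279,16),('bowl',344,352,32),('lid',504,218,13)]: print(n,onz(c,u,v,z).round(1))
to(607,100,260)
E
```

```text
knob [607.6 102.1 147.5]
rim [609.  102.3 134. ]
flange [608.1 102.9  83.5]
handle [571.6  57.6  65. ]
handle [563.9  53.4  40. ]
[613.1 105.9 152. ]
saucer [466.9 209.5  16. ]
bowl [443.9   3.8  32. ]
lid [ 646.9 -113.9   13. ]
tool shift [ 9.5 -7.2 -1.3] th 0.31 rz None pos [600.1  90.2 258.7] w 88.3 gf 0.0 t 2.1 q6 1.39 F [ 0.2 -0.  -0. ]
```

```bash
python3 -m pendant '[{"x":0,"y":0,"z":30,"rx":0,"ry":0,"rz":0,"hand":0},{"x":0,"y":0,"z":20,"rx":0,"ry":0,"rz":0,"hand":0},{"x":0,"y":0,"z":0,"rx":0,"ry":0,"rz":0,"hand":0},{"x":0,"y":0,"z":0,"rx":0,"ry":0,"rz":0,"hand":0},{"x":0,"y":0,"z":0,"rx":0,"ry":0,"rz":0,"hand":0},{"x":0,"y":0,"z":0,"rx":0,"ry":0,"rz":0,"hand":0},{"x":0,"y":0,"z":0,"rx":0,"ry":0,"rz":0,"hand":0},{"x":0,"y":0,"z":0,"rx":0,"ry":0,"rz":0,"hand":0}]'
python3 - <<'E'
from h import *
for i in range(3):
    to(608,102,135); c=snap('wrist','w3.png')
E
```

```text
time: 2.9
tool_pos: [601.1, 91.0, 209.7]
tool_rot: [0.988, 0.155, 0.0, 0.0]
force: [-0.9, -0.2, 0.3]
width: 0.501
gripper_force: 0.0
tool shift [ 9.8 -8.4 74.7] th 0.311 rz None pos [601.1  91.  209.7] w 44.1 gf 0.0 t 2.9 q6 1.39 F [-0.9 -0.2  0.3]
tool shift [ 9.9 -8.3 74.5] th 0.311 rz None pos [601.   91.  209.5] w 43.7 gf 0.0 t 3.0 q6 1.39 F [-0.6 -0.1 -0.2]
tool shift [10.  -8.3 74.4] th 0.311 rz None pos [601.   91.1 209.4] w 44.0 gf 0.0 t 3.0 q6 1.39 F [-0.2  0.9  0.2]
```

View pics/w3.png

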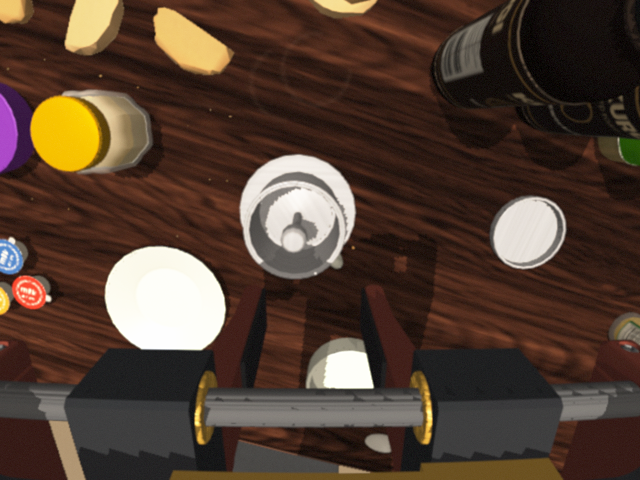

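From a steady pose, the picture shows the knob at (293.5,238), the rim centre at (294.5,229), the flange at (297.5,212), the saucer at (165,300) and the lid at (528,232).

```bash
python3 - <<'E'
from h import *
c=snap('wrist');t=snap('top')
for n,u,v,z in [('knob',293.5,238,147.5),('rim',294.5,229,134),('flange',297.5,212,83.5),('saucer',165,300,16),('lid',528,232,13)]:
    print(n,onz(c,u,v,z).round(1))
print(onz(t,291.75,198.75,83.5).round(1),onz(t,290.9,197.3,152).round(1))
to(608,102,135)
E
```

```text
knob [611.1 107.  147.5]
rim [612.9 107.6 134. ]
flange [612.  107.5  83.5]
saucer [465.7 208.   16. ]
lid [ 645.9 -116.6   13. ]
[611.  105.4  83.5] [603.8 103.2 152. ]
tool shift [10.1 -8.3 74.1] th 0.311 rz None pos [600.9  91.  209.1] w 44.3 gf 0.0 t 3.1 q6 1.39 F [-0.2  0.4  0.7]
```

```bash
python3 -m pendant '[{"x":14,"y":-12,"z":10,"rx":0,"ry":0,"rz":0,"hand":0},{"x":0,"y":0,"z":25,"rx":0,"ry":0,"rz":0,"hand":0},{"x":0,"y":0,"z":20,"rx":0,"ry":0,"rz":0,"hand":0},{"x":0,"y":0,"z":10,"rx":0,"ry":0,"rz":0,"hand":0},{"x":0,"y":0,"z":8,"rx":0,"ry":0,"rz":0,"hand":0},{"x":0,"y":0,"z":0,"rx":0,"ry":0,"rz":0,"hand":-0.3},{"x":0,"y":0,"z":0,"rx":0,"ry":0,"rz":0,"hand":-1},{"x":0,"y":0,"z":0,"rx":0,"ry":0,"rz":0,"hand":-1}]' 10
python3 - <<'E'
from h import *
to(611,106.5,135)
c=snap('scene'); cv2.imwrite('pics/c3.png',cv2.resize(c['color'][150:270,220:320],None,fx=5,fy=5,interpolation=2)[:,:,::-1])
E
```

```text
time: 3.95
tool_pos: [611.1, 106.7, 136.9]
tool_rot: [0.988, 0.155, 0.001, 0.0]
force: [-0.2, 1.1, 0.5]
width: 0.265
gripper_force: 0.0
tool shift [-0.2  0.2  1.9] th 0.311 rz None pos [611.1 106.7 136.9] w 23.4 gf 0.0 t 4.0 q6 1.41 F [-0.2  1.1  0.5]
```

View pics/c3.png

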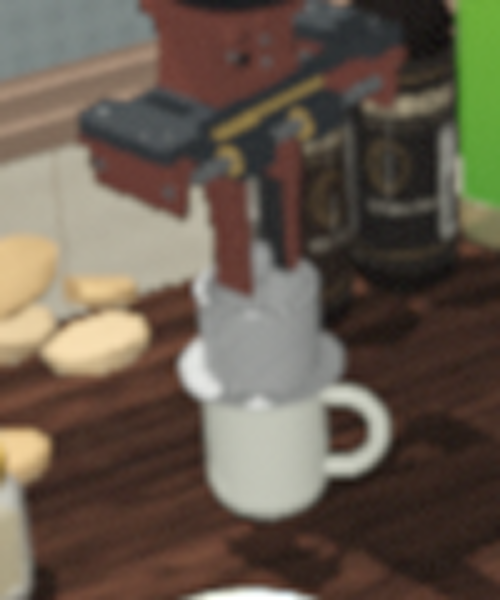

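The fingers straddle the knob at about (265,265) in the crop, and the tower is undisturbed. Closing and lifting.

```bash
python3 -m pendant '[{"x":0,"y":0,"z":0,"rx":0,"ry":0,"rz":0,"hand":-1},{"x":0,"y":0,"z":0,"rx":0,"ry":0,"rz":0,"hand":-1},{"x":0,"y":0,"z":0,"rx":0,"ry":0,"rz":0,"hand":-1},{"x":0,"y":0,"z":-5,"rx":0,"ry":0,"rz":0,"hand":-1},{"x":0,"y":0,"z":-15,"rx":0,"ry":0,"rz":0,"hand":-1},{"x":0,"y":0,"z":-20,"rx":0,"ry":0,"rz":0,"hand":-1},{"x":0,"y":0,"z":-25,"rx":0,"ry":0,"rz":0,"hand":-1},{"x":0,"y":0,"z":-20,"rx":0,"ry":0,"rz":0,"hand":-1}]' 10
python3 - <<'E'
from h import *
to(436,-1,190)
c=snap('scene'); cv2.imwrite('pics/c4.png',cv2.resize(c['color'][110:290,220:370],None,fx=3.3,fy=3.3,interpolation=2)[:,:,::-1])
E
```

```text
time: 4.8
tool_pos: [610.8, 106.8, 223.4]
tool_rot: [0.988, 0.155, 0.001, -0.0]
force: [0.6, 1.4, -0.7]
width: 0.176
gripper_force: 10.0
tool shift [-199.4   49.2   33.1] th 0.311 rz None pos [610.8 106.8 223.4] w 15.5 gf 10.0 t 4.8 q6 1.41 F [ 0.6  1.4 -0.7]
```

View pics/c4.png

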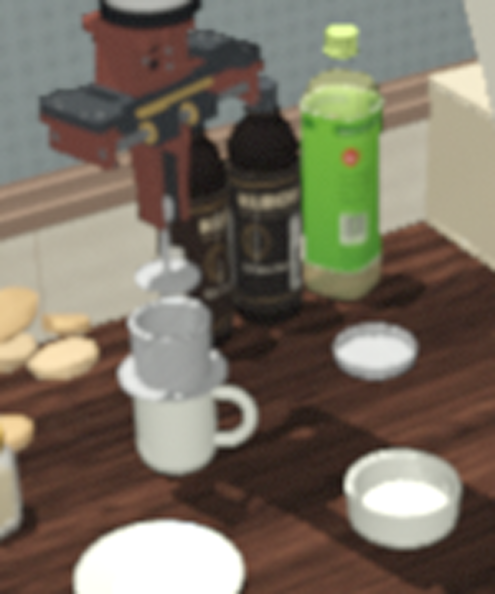

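```bash
python3 -m pendant '[{"x":-15,"y":4,"z":0,"rx":0,"ry":0,"rz":0,"hand":-1},{"x":-30,"y":7,"z":0,"rx":0,"ry":0,"rz":0,"hand":-1},{"x":-35,"y":9,"z":0,"rx":0,"ry":0,"rz":0,"hand":-1},{"x":-35,"y":9,"z":5,"rx":0,"ry":0,"rz":0,"hand":-1},{"x":-35,"y":9,"z":25,"rx":0,"ry":0,"rz":0,"hand":-1},{"x":-30,"y":7,"z":30,"rx":0,"ry":0,"rz":0,"hand":-1},{"x":-17,"y":4,"z":20,"rx":0,"ry":0,"rz":0,"hand":-1},{"x":0,"y":0,"z":10,"rx":0,"ry":0,"rz":0,"hand":-1}]'
python3 - <<'E'
from h import *
bot.camera('top')
to(438,0,56)
c=snap('wrist','w4.png'); to(438,0,56)
E
```

```text
time: 5.65
tool_pos: [434.9, -0.9, 129.8]
tool_rot: [0.988, 0.154, -0.002, -0.0]
force: [0.5, 0.3, 0.3]
width: 0.173
gripper_force: 10.0
tool shift [ 1.7  0.1 73.5] th 0.31 rz None pos [436.6  -0.5 129.5] w 15.7 gf 10.0 t 5.7 q6 1.23 F [-0.1 -0.3 -1.4]
tool shift [-0.  -0.2 74.6] th 0.31 rz None pos [ 4.382e+02 -2.000e-01  1.306e+02] w 15.5 gf 10.0 t 5.8 q6 1.23 F [0.1 0.8 0.4]
```

View pics/w4.png

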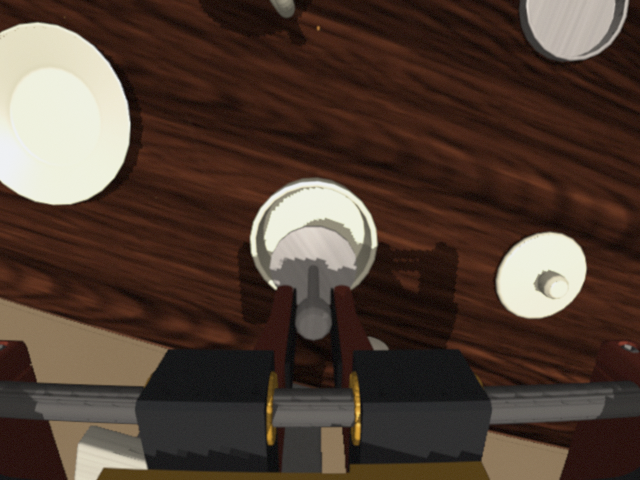

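The press hangs upright over the bowl, whose rim centre is at (313.5,240). The cover is at (541,275) with its knob at (556,286), and the saucer floor is at (55,115).

```bash
python3 - <<'E'
from h import *
c=snap('wrist')
for n,u,v,z in [('bowl',313.5,240,32),('bowltop',313.5,179,32),('bowlL',250,240,32),('bowlR',377,240,32),('cover',541,275,8),('knob',556,286,26),('sauc',55,115,16)]: print(n,onz(c,u,v,z).round(1))
to(438,0,56)
E
```

```text
bowl [4.396e+02 4.000e-01 3.200e+01]
bowltop [480.7  13.6  32. ]
bowlL [425.8  43.3  32. ]
bowlR [453.4 -42.5  32. ]
cover [ 460.7 -187.8    8. ]
knob [ 459.7 -190.6   26. ]
sauc [467.3 201.7  16. ]
tool shift [-1.3 -0.4 75.4] th 0.311 rz None pos [439.3   0.  131.4] w 15.3 gf 10.0 t 5.8 q6 1.23 F [-0.2  0.2 -1.1]
```

```bash
python3 -m pendant '[{"x":0,"y":0,"z":20,"rx":0,"ry":0,"rz":0,"hand":-1},{"x":0,"y":0,"z":25,"rx":0,"ry":0,"rz":0,"hand":-1},{"x":0,"y":0,"z":17,"rx":0,"ry":0,"rz":0,"hand":-1},{"x":0,"y":0,"z":9,"rx":0,"ry":0,"rz":0,"hand":-1},{"x":0,"y":0,"z":4,"rx":0,"ry":0,"rz":0,"hand":-1},{"x":0,"y":0,"z":0,"rx":0,"ry":0,"rz":0,"hand":-1},{"x":0,"y":0,"z":0,"rx":0,"ry":0,"rz":0,"hand":-1},{"x":0,"y":0,"z":0,"rx":0,"ry":0,"rz":0,"hand":-1}]'
python3 -m pendant '[{"x":0,"y":0,"z":1,"rx":0,"ry":0,"rz":0,"hand":-1},{"x":0,"y":0,"z":0,"rx":0,"ry":0,"rz":0,"hand":-0.6},{"x":0,"y":0,"z":0,"rx":0,"ry":0,"rz":0,"hand":-0.4},{"x":0,"y":0,"z":0,"rx":0,"ry":0,"rz":0,"hand":-0.2},{"x":0,"y":0,"z":0,"rx":0,"ry":0,"rz":0,"hand":-0.1},{"x":0,"y":0,"z":-5,"rx":0,"ry":0,"rz":0,"hand":0},{"x":0,"y":0,"z":-30,"rx":0,"ry":0,"rz":0,"hand":0.3},{"x":0,"y":0,"z":-40,"rx":0,"ry":0,"rz":0,"hand":1}]'
python3 - <<'E'
from h import *
to(611.5,106.5,200)
E
```

```text
time: 6.6
tool_pos: [438.6, -0.2, 56.8]
tool_rot: [0.988, 0.155, 0.001, 0.0]
force: [0.1, 0.5, -1.0]
width: 0.176
gripper_force: 10.0
time: 7.4
tool_pos: [436.4, -0.2, 129.9]
tool_rot: [0.988, 0.155, -0.002, -0.0]
force: [1.4, 0.8, 0.1]
width: 0.645
gripper_force: 0.0
tool shift [199.  -48.1 -70.9] th 0.311 rz None pos [ 4.364e+02 -2.000e-01  1.299e+02] w 56.8 gf 0.0 t 7.4 q6 1.23 F [1.4 0.8 0.1]
```

```bash
python3 -m pendant '[{"x":15,"y":-3,"z":-30,"rx":0,"ry":0,"rz":0,"hand":1},{"x":30,"y":-7,"z":-30,"rx":0,"ry":0,"rz":0,"hand":1},{"x":35,"y":-9,"z":-15,"rx":0,"ry":0,"rz":0,"hand":1},{"x":35,"y":-9,"z":0,"rx":0,"ry":0,"rz":0,"hand":1},{"x":35,"y":-9,"z":0,"rx":0,"ry":0,"rz":0,"hand":1},{"x":30,"y":-7,"z":0,"rx":0,"ry":0,"rz":0,"hand":1},{"x":17,"y":-4,"z":0,"rx":0,"ry":0,"rz":0,"hand":1},{"x":0,"y":0,"z":0,"rx":0,"ry":0,"rz":0,"hand":1}]'
python3 - <<'E'
from h import *
bot.camera('top');bot.camera('top');bot.camera('top');bot.camera('top')
to(611.5,106.5,95)
c=snap('wrist','w5.png'); to(611.5,106.5,95)
E
```

```text
time: 8.2
tool_pos: [612.3, 106.8, 205.1]
tool_rot: [0.988, 0.155, 0.0, -0.0]
force: [-0.8, 0.0, -0.7]
width: 1.0
gripper_force: 0.0
tool shift [  2.2  -0.7 110. ] th 0.31 rz None pos [609.7 105.1 205. ] w 88.2 gf 0.0 t 8.4 q6 1.41 F [ 0.3 -0.8 -0.6]
tool shift [  2.1  -0.8 110.1] th 0.31 rz None pos [609.8 105.1 205.1] w 88.0 gf 0.0 t 8.4 q6 1.41 F [ 0.4  0.2 -0.7]
```

View pics/w5.png

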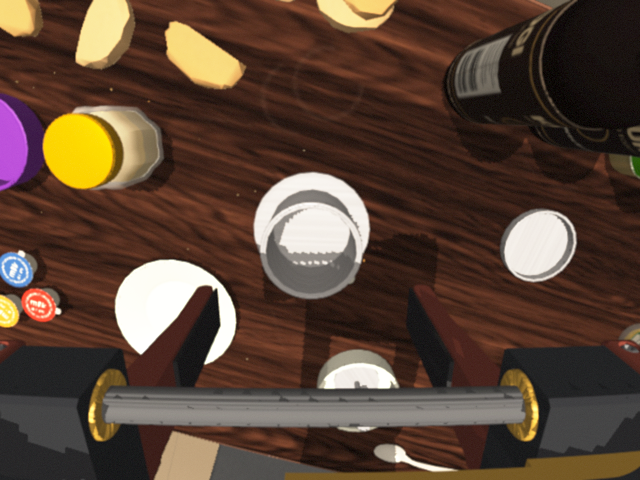

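The brewer rim centre is at (311.5,250) and the flange at (312,230). The bowl now shows the press inside at (360,388). The lid is at (538.5,245).

```bash
python3 - <<'E'
from h import *
c=snap('wrist');
for n,u,v,z in [('rim',311.5,250,134),('rimL',260,250,134),('rimR',363,250,134),('flange',312,230,83.5),('lid',538.5,245,13),('cap',79,150,87)]: print(n,onz(c,u,v,z).round(1))
to(611.5,106.5,95)
E
```

```text
rim [612.9 107.4 134. ]
rimL [602.8 138.8 134. ]
rimR [622.9  76.1 134. ]
flange [611.7 107.   83.5]
lid [ 646.2 -116.5   13. ]
cap [618.7 287.8  87. ]
tool shift [  1.9  -0.8 110.2] th 0.31 rz None pos [610.  105.1 205.2] w 87.8 gf 0.0 t 8.5 q6 1.41 F [-0.3  0.7  0.6]
```

```bash
python3 -m pendant '[{"x":3,"y":-1,"z":15,"rx":0,"ry":0,"rz":0,"hand":1},{"x":0,"y":0,"z":25,"rx":0,"ry":0,"rz":0,"hand":1},{"x":0,"y":0,"z":30,"rx":0,"ry":0,"rz":0,"hand":1},{"x":0,"y":0,"z":22,"rx":0,"ry":0,"rz":0,"hand":1},{"x":0,"y":0,"z":13,"rx":0,"ry":0,"rz":0,"hand":1},{"x":0,"y":0,"z":5,"rx":0,"ry":0,"rz":0,"hand":1},{"x":0,"y":0,"z":0,"rx":0,"ry":0,"rz":0,"hand":0.8},{"x":0,"y":0,"z":0,"rx":0,"ry":0,"rz":0,"hand":0.6}]' 12
python3 -m pendant '[{"x":0,"y":0,"z":0,"rx":0,"ry":0,"rz":0,"hand":0.4},{"x":0,"y":0,"z":0,"rx":0,"ry":0,"rz":0,"hand":0.2},{"x":0,"y":0,"z":0,"rx":0,"ry":0,"rz":0,"hand":0.2},{"x":0,"y":0,"z":0,"rx":0,"ry":0,"rz":0,"hand":0.2},{"x":0,"y":0,"z":0,"rx":0,"ry":0,"rz":0,"hand":0.2},{"x":0,"y":0,"z":-5,"rx":0,"ry":0,"rz":0,"hand":0.2},{"x":0,"y":0,"z":-10,"rx":0,"ry":0,"rz":0,"hand":0.2},{"x":0,"y":0,"z":-15,"rx":0,"ry":0,"rz":0,"hand":0.2}]'
python3 - <<'E'
from h import *
c=snap('scene'); cv2.imwrite('pics/c5.png',cv2.resize(c['color'][110:290,220:370],None,fx=3.3,fy=3.3,interpolation=2)[:,:,::-1])
to(646,-118,130)
E
```

```text
time: 9.3
tool_pos: [614.1, 107.7, 95.9]
tool_rot: [0.988, 0.155, 0.001, 0.0]
force: [-0.5, 0.4, -0.2]
width: 0.856
gripper_force: 0.0
time: 10.1
tool_pos: [612.6, 107.5, 125.2]
tool_rot: [0.988, 0.155, -0.001, -0.0]
force: [-0.3, 0.0, -1.3]
width: 0.738
gripper_force: 12.0
tool shift [-39.1 224.6  -1.7] th 0.311 rz None pos [614.6 107.8 128.4] w 65.0 gf 12.0 t 10.2 q6 1.41 F [ 2.1 -0.7 -0.1]
```

View pics/c5.png

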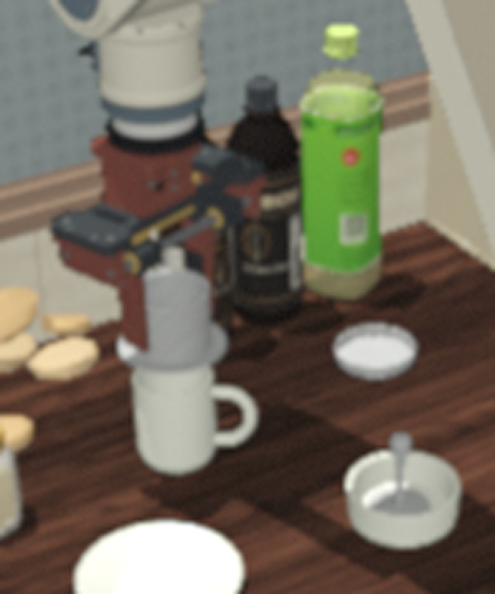

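The brewer is coming up straight and the mug stays put. The press stands upright in the bowl (400,470). Lift further, square up the tool, and go to the lid.

```bash
python3 -m pendant '[{"x":0,"y":0,"z":-10,"rx":0,"ry":0,"rz":0,"hand":0.2},{"x":0,"y":0,"z":-10,"rx":0,"ry":0,"rz":0.05,"hand":0.2},{"x":0,"y":0,"z":-5,"rx":0,"ry":0,"rz":0.07,"hand":0.2},{"x":0,"y":0,"z":0,"rx":0,"ry":0,"rz":0.07,"hand":0.2},{"x":0,"y":0,"z":0,"rx":0,"ry":0,"rz":0.07,"hand":0.2},{"x":0,"y":0,"z":0,"rx":0,"ry":0,"rz":0.05,"hand":0.2},{"x":3,"y":15,"z":0,"rx":0,"ry":0,"rz":0,"hand":0.2},{"x":4,"y":30,"z":0,"rx":0,"ry":0,"rz":0,"hand":0.2}]'
python3 -m pendant '[{"x":5,"y":35,"z":0,"rx":0,"ry":0,"rz":0,"hand":0.2},{"x":5,"y":35,"z":0,"rx":0,"ry":0,"rz":0,"hand":0.2},{"x":5,"y":35,"z":5,"rx":0,"ry":0,"rz":0,"hand":0.2},{"x":5,"y":35,"z":20,"rx":0,"ry":0,"rz":0,"hand":0.2},{"x":4,"y":25,"z":20,"rx":0,"ry":0,"rz":0,"hand":0.2},{"x":2,"y":15,"z":10,"rx":0,"ry":0,"rz":0,"hand":0.2},{"x":0,"y":0,"z":0,"rx":0,"ry":0,"rz":0,"hand":0.2},{"x":0,"y":0,"z":0,"rx":0,"ry":0,"rz":0,"hand":0.2}]'
python3 - <<'E'
from h import *
c=snap('wrist','w6.png')
to(646,-118,28.5)
E
```

```text
time: 10.95
tool_pos: [620.7, 62.9, 150.6]
tool_rot: [1.0, 0.002, 0.0, -0.0]
force: [-0.2, -0.1, -2.1]
width: 0.737
gripper_force: 12.0
time: 11.75
tool_pos: [646.6, -117.2, 95.4]
tool_rot: [1.0, 0.0, -0.0, -0.0]
force: [0.2, -0.4, -1.1]
width: 0.734
gripper_force: 12.0
tool shift [-1.   1.3 67.4] th 0.002 rz None pos [ 646.9 -116.7   95.9] w 64.9 gf 12.0 t 11.8 q6 1.37 F [ 0.7  0.4 -1.5]
```

View pics/w6.png

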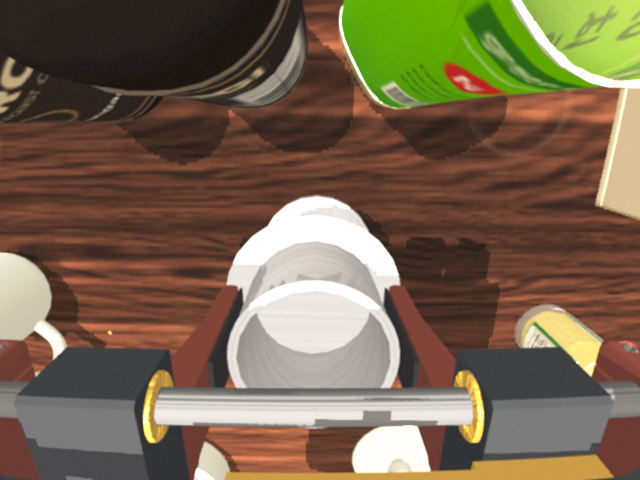

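The brewer hangs level over the lid. The lid's far rim is visible with its apex at (318,196), and the bottles are clear.

```bash
python3 - <<'E'
from h import *
c=snap('wrist');im=c['color'];g=cv2.cvtColor(im,cv2.COLOR_RGB2GRAY)
P=[]
for u in range(285,352,3):
    v=next(v for v in range(185,215) if g[v,u]>130); P.append(onz(c,u,v,13)[:2])
P=np.array(P);A=np.c_[2*P,np.ones(len(P))]
# centre with known radius 37
from scipy.optimize import least_squares
print(least_squares(lambda p:np.hypot(*(P-p).T)-37,[646,-118]).x, P[len(P)//2])
to(646,-118,28.5)
E
```

```text
[ 645.92673429 -118.78279605] [ 683.1183535  -119.42190824]
tool shift [-1.2  1.6 67.6] th 0.002 rz None pos [ 647.1 -116.4   96.1] w 65.3 gf 12.0 t 11.8 q6 1.37 F [-0.1  1.2 -1.2]
```

```bash
python3 -m pendant '[{"x":0,"y":2,"z":20,"rx":0,"ry":0,"rz":0,"hand":0.2},{"x":0,"y":0,"z":20,"rx":0,"ry":0,"rz":0,"hand":0.2},{"x":0,"y":0,"z":15,"rx":0,"ry":0,"rz":0,"hand":0.2},{"x":0,"y":0,"z":8,"rx":0,"ry":0,"rz":0,"hand":0.2},{"x":0,"y":0,"z":2,"rx":0,"ry":0,"rz":0,"hand":0.2},{"x":0,"y":0,"z":0,"rx":0,"ry":0,"rz":0,"hand":0.2},{"x":0,"y":0,"z":0,"rx":0,"ry":0,"rz":0,"hand":0.2},{"x":0,"y":0,"z":0,"rx":0,"ry":0,"rz":0,"hand":0.2}]'
python3 - <<'E'
from h import *
to(646,-118.5,28.5)
E
```

```text
time: 12.65
tool_pos: [647.2, -119.5, 30.9]
tool_rot: [1.0, 0.0, 0.001, 0.0]
force: [0.3, 0.1, -1.6]
width: 0.74
gripper_force: 12.0
tool shift [-1.2 -1.   2.4] th 0.001 rz None pos [ 647.2 -119.5   30.9] w 65.2 gf 12.0 t 12.7 q6 1.37 F [ 0.3  0.1 -1.6]
```

```bash
python3 -m pendant '[{"x":0,"y":-1,"z":2,"rx":0,"ry":0,"rz":0,"hand":0.2},{"x":0,"y":0,"z":0,"rx":0,"ry":0,"rz":0,"hand":0.2},{"x":0,"y":0,"z":0,"rx":0,"ry":0,"rz":0,"hand":0.55},{"x":0,"y":0,"z":0,"rx":0,"ry":0,"rz":0,"hand":0.8},{"x":0,"y":0,"z":0,"rx":0,"ry":0,"rz":0,"hand":1},{"x":0,"y":0,"z":0,"rx":0,"ry":0,"rz":0,"hand":1},{"x":0,"y":0,"z":-5,"rx":0,"ry":0,"rz":0,"hand":1},{"x":0,"y":0,"z":-20,"rx":0,"ry":0,"rz":0,"hand":1}]'
python3 -m pendant '[{"x":0,"y":0,"z":-30,"rx":0,"ry":0,"rz":0,"hand":1},{"x":0,"y":0,"z":-40,"rx":0,"ry":0,"rz":0,"hand":1},{"x":0,"y":0,"z":-20,"rx":0,"ry":0,"rz":0,"hand":1},{"x":-2,"y":-15,"z":0,"rx":0,"ry":0,"rz":0,"hand":1},{"x":-5,"y":-30,"z":0,"rx":0,"ry":0,"rz":0,"hand":1},{"x":-5,"y":-35,"z":0,"rx":0,"ry":0,"rz":0,"hand":1},{"x":-5,"y":-35,"z":0,"rx":0,"ry":0,"rz":0,"hand":1},{"x":-5,"y":-35,"z":0,"rx":0,"ry":0,"rz":0,"hand":1}]'
python3 -c "
from h import *
to(612,107,145,0.855)"
```

```text
time: 13.45
tool_pos: [644.9, -118.0, 51.6]
tool_rot: [1.0, 0.0, -0.002, -0.0]
force: [-0.5, -0.0, -0.8]
width: 1.0
gripper_force: 0.0
time: 14.25
tool_pos: [622.9, 33.7, 141.7]
tool_rot: [1.0, 0.0, -0.001, -0.0]
force: [0.5, 0.0, -0.1]
width: 1.001
gripper_force: 0.0
tool shift [-10.8 -73.4  -3.3] th 0.001 rz 0.854 pos [622.9  33.7 141.7] w 88.1 gf 0.0 t 14.2 q6 1.6 F [ 0.5  0.  -0.1]
```

```bash
python3 -m pendant '[{"x":-6,"y":-40,"z":0,"rx":0,"ry":0,"rz":0,"hand":1},{"x":-4,"y":-30,"z":0,"rx":0,"ry":0,"rz":0,"hand":1},{"x":0,"y":0,"z":0,"rx":0,"ry":0,"rz":-0.14,"hand":1},{"x":0,"y":0,"z":0,"rx":0,"ry":0,"rz":-0.14,"hand":1},{"x":0,"y":0,"z":0,"rx":0,"ry":0,"rz":-0.14,"hand":1},{"x":0,"y":0,"z":0,"rx":0,"ry":0,"rz":-0.14,"hand":1},{"x":0,"y":0,"z":0,"rx":0,"ry":0,"rz":-0.14,"hand":1},{"x":0,"y":0,"z":0,"rx":0,"ry":0,"rz":-0.14,"hand":1}]'
python3 - <<'E'
from h import *
for i in range(4): bot.camera('top')
to(612,107,30,0.855)
c=snap('wrist','w7.png')
E
```

```text
time: 15.05
tool_pos: [613.0, 102.4, 141.6]
tool_rot: [0.912, 0.411, -0.001, -0.0]
force: [-0.0, 0.1, -0.5]
width: 1.001
gripper_force: 0.0
tool shift [  2.7  -4.3 112.2] th 0.837 rz 0.018 pos [613.6 102.1 142.2] w 88.1 gf 0.0 t 15.2 q6 0.88 F [-0.4 -0.3 -0.1]
```

View pics/w7.png

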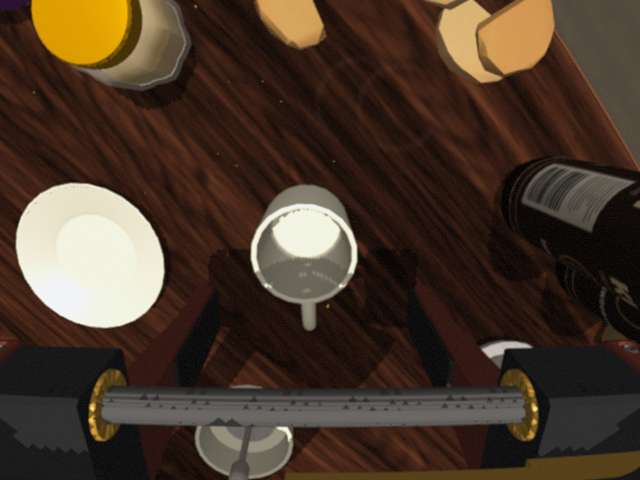

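The mug is free. Its rim centre is at (304,253) and the handle runs down-image at (309,315), in line with tool x, so the finger line hits the clear sides. The saucer is at (90,254).

```bash
python3 - <<'E'
from h import *
c=snap('wrist')
for n,u,v,z in [('rim',304,253,80),('L',251,253,80),('R',357,253,80),('handle',309.5,329,60),('saucer',90,254.5,16),('sflo',96,253,4)]: print(n,onz(c,u,v,z).round(1))
p=onz(c,304,253,80); to(p[0],p[1],30,.855)
E
```

```text
rim [612.7 109.4  80. ]
L [588.3 131.2  80. ]
R [637.   87.5  80. ]
handle [571.4  59.1  60. ]
saucer [465.6 209.1  16. ]
sflo [462.2 208.2   4. ]
tool shift [  4.8  -5.9 112.6] th 0.838 rz 0.017 pos [613.9 101.9 142.6] w 87.7 gf 0.0 t 15.3 q6 0.88 F [ 0.  -0.6 -0.1]
```

```bash
python3 -m pendant '[{"x":4.5,"y":-5.5,"z":10,"rx":0,"ry":0,"rz":0,"hand":1},{"x":0,"y":0,"z":25,"rx":0,"ry":0,"rz":0,"hand":1},{"x":0,"y":0,"z":30,"rx":0,"ry":0,"rz":0,"hand":1},{"x":0,"y":0,"z":25,"rx":0,"ry":0,"rz":0,"hand":1},{"x":0,"y":0,"z":15,"rx":0,"ry":0,"rz":0,"hand":1},{"x":0,"y":0,"z":6,"rx":0,"ry":0,"rz":0,"hand":1},{"x":0,"y":0,"z":0,"rx":0,"ry":0,"rz":0,"hand":0.8},{"x":0,"y":0,"z":0,"rx":0,"ry":0,"rz":0,"hand":0.6}]' 20
python3 -m pendant '[{"x":0,"y":0,"z":0,"rx":0,"ry":0,"rz":0,"hand":0.4},{"x":0,"y":0,"z":0,"rx":0,"ry":0,"rz":0,"hand":0.2},{"x":0,"y":0,"z":0,"rx":0,"ry":0,"rz":0,"hand":0.2},{"x":0,"y":0,"z":0,"rx":0,"ry":0,"rz":0,"hand":0.2},{"x":0,"y":0,"z":0,"rx":0,"ry":0,"rz":0,"hand":0.2},{"x":0,"y":0,"z":0,"rx":0,"ry":0,"rz":0,"hand":0.2},{"x":0,"y":0,"z":0,"rx":0,"ry":0,"rz":0,"hand":0.2},{"x":0,"y":0,"z":0,"rx":0,"ry":0,"rz":0,"hand":0.2}]'
python3 -c "
from h import *
to(464.5,208.5,80)"
```

```text
time: 16.15
tool_pos: [614.0, 108.8, 32.9]
tool_rot: [0.913, 0.408, 0.001, 0.0]
force: [0.6, -1.0, -0.2]
width: 0.859
gripper_force: 0.0
time: 16.95
tool_pos: [614.1, 108.9, 33.3]
tool_rot: [0.913, 0.408, 0.001, 0.0]
force: [-1.8, 1.6, 6.5]
width: 0.733
gripper_force: 19.9
tool shift [ -25.5 -177.8  -46.9] th 0.841 rz None pos [614.1 108.9  33.3] w 64.5 gf 19.9 t 16.9 q6 0.89 F [-1.8  1.6  6.5]
```

```bash
python3 -m pendant '[{"x":0,"y":0,"z":-4,"rx":0,"ry":0,"rz":0,"hand":0.2},{"x":0,"y":0,"z":-10,"rx":0,"ry":0,"rz":0,"hand":0.2},{"x":0,"y":0,"z":-15,"rx":0,"ry":0,"rz":0,"hand":0.2},{"x":0,"y":0,"z":-15,"rx":0,"ry":0,"rz":0,"hand":0.2},{"x":0,"y":0,"z":-6,"rx":0,"ry":0,"rz":0,"hand":0.2},{"x":-1,"y":-5,"z":0,"rx":0,"ry":0,"rz":0,"hand":0.2},{"x":-2,"y":-14,"z":0,"rx":0,"ry":0,"rz":0,"hand":0.2},{"x":-3,"y":-22,"z":0,"rx":0,"ry":0,"rz":0,"hand":0.2}]'
python3 -m pendant '[{"x":-4,"y":-28,"z":0,"rx":0,"ry":0,"rz":0,"hand":0.2},{"x":-4,"y":-28,"z":0,"rx":0,"ry":0,"rz":0,"hand":0.2},{"x":-4,"y":-28,"z":0,"rx":0,"ry":0,"rz":0,"hand":0.2},{"x":-4,"y":-28,"z":0,"rx":0,"ry":0,"rz":0,"hand":0.2},{"x":-3,"y":-16,"z":0,"rx":0,"ry":0,"rz":0,"hand":0.2},{"x":-1,"y":-6,"z":0,"rx":0,"ry":0,"rz":0,"hand":0.2},{"x":0,"y":-3,"z":0,"rx":0,"ry":0,"rz":0,"hand":0.2},{"x":0,"y":0,"z":0,"rx":0,"ry":0,"rz":0,"hand":0.2}]'
python3 - <<'E'
from h import *
for i in range(5): bot.camera('top')
to(464.5,208.5,37.5)
c=snap('wrist'); s=snap('scene')
cv2.imwrite('pics/w8.png',np.hstack([cv2.resize(c['color'],(448,336)),cv2.resize(s['color'][150:318,200:376],(352,336),interpolation=2)])[:,:,::-1])
E
```

```text
time: 17.75
tool_pos: [577.8, 131.6, 81.6]
tool_rot: [0.913, 0.408, -0.0, -0.0]
force: [-0.8, -0.3, -3.0]
width: 0.736
gripper_force: 19.9
time: 18.55
tool_pos: [463.9, 208.0, 82.2]
tool_rot: [0.913, 0.408, 0.0, 0.0]
force: [0.7, -0.1, -2.9]
width: 0.737
gripper_force: 19.9
tool shift [ 1.  -0.2 44.6] th 0.84 rz None pos [464.  207.6  82.1] w 64.7 gf 19.9 t 18.8 q6 1.13 F [-0.7 -0.4 -3.9]
```

View pics/w8.png

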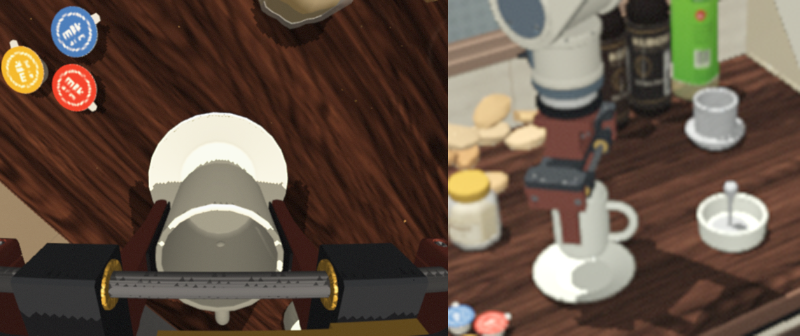

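The mug is upright over the saucer (rim centre near wrist pixel (316,340) at full scale, saucer apex at (311,160)). In the scene view the brewer sits level on the lid and the press stands in the bowl. Checking the saucer centre from its far edge.

```bash
python3 - <<'E'
from h import *
from scipy.optimize import least_squares
c=snap('wrist');g=cv2.cvtColor(c['color'],cv2.COLOR_RGB2GRAY);g=cv2.GaussianBlur(g,(5,5),0)
P=np.array([onz(c,u,next(v for v in range(150,260) if g[v,u]>120),16)[:2] for u in range(225,400,5)])
r=least_squares(lambda p:np.hypot(*(P-p).T)-63,[464,208]);print(r.x,np.abs(r.fun).max())
print('mug',onz(c,316,340,129).round(1)); to(r.x[0],r.x[1],37.5)
E
```

```text
[461.44158123 206.93914892] 0.42268346705044024
mug [472.3 215.6 129. ]
tool shift [-2.  -1.1 44.6] th 0.84 rz None pos [463.6 207.7  82.1] w 64.6 gf 19.9 t 18.9 q6 1.13 F [ 0.4  0.4 -3.9]
```

```bash
python3 -m pendant '[{"x":-1,"y":0,"z":8,"rx":0,"ry":0,"rz":0,"hand":0.2},{"x":0,"y":0,"z":12,"rx":0,"ry":0,"rz":0,"hand":0.2},{"x":0,"y":0,"z":10,"rx":0,"ry":0,"rz":0,"hand":0.2},{"x":0,"y":0,"z":7,"rx":0,"ry":0,"rz":0,"hand":0.2},{"x":0,"y":0,"z":4,"rx":0,"ry":0,"rz":0,"hand":0.2},{"x":0,"y":0,"z":2,"rx":0,"ry":0,"rz":0,"hand":0.2},{"x":0,"y":0,"z":0,"rx":0,"ry":0,"rz":0,"hand":0.2},{"x":0,"y":0,"z":0,"rx":0,"ry":0,"rz":0,"hand":0.2}]'
python3 -m pendant '[{"x":0,"y":0,"z":1,"rx":0,"ry":0,"rz":0,"hand":0.2},{"x":0,"y":0,"z":0.5,"rx":0,"ry":0,"rz":0,"hand":0.2},{"x":0,"y":0,"z":0,"rx":0,"ry":0,"rz":0,"hand":0.2},{"x":0,"y":0,"z":0,"rx":0,"ry":0,"rz":0,"hand":0.2},{"x":0,"y":0,"z":0,"rx":0,"ry":0,"rz":0,"hand":0.2},{"x":0,"y":0,"z":0,"rx":0,"ry":0,"rz":0,"hand":0.2},{"x":0,"y":0,"z":0,"rx":0,"ry":0,"rz":0,"hand":0.2},{"x":0,"y":0,"z":0,"rx":0,"ry":0,"rz":0,"hand":0.2}]'
```

```text
time: 19.75
tool_pos: [462.9, 207.3, 39.3]
tool_rot: [0.913, 0.408, 0.0, -0.0]
force: [1.0, 0.2, -2.5]
width: 0.734
gripper_force: 19.9
time: 20.55
tool_pos: [462.7, 207.2, 37.6]
tool_rot: [0.913, 0.408, 0.0, -0.0]
force: [0.3, 0.4, -3.4]
width: 0.736
gripper_force: 19.9
```

```bash
python3 -m pendant '[{"x":0,"y":0,"z":0.7,"rx":0,"ry":0,"rz":0,"hand":0.2},{"x":0,"y":0,"z":0,"rx":0,"ry":0,"rz":0,"hand":0.2},{"x":0,"y":0,"z":0,"rx":0,"ry":0,"rz":0,"hand":0.5},{"x":0,"y":0,"z":0,"rx":0,"ry":0,"rz":0,"hand":0.6},{"x":0,"y":0,"z":0,"rx":0,"ry":0,"rz":0,"hand":0.8},{"x":0,"y":0,"z":0,"rx":0,"ry":0,"rz":0,"hand":1},{"x":0,"y":0,"z":0,"rx":0,"ry":0,"rz":0,"hand":1},{"x":0,"y":0,"z":0,"rx":0,"ry":0,"rz":0,"hand":1}]'
python3 -m pendant '[{"x":0,"y":0,"z":-5,"rx":0,"ry":0,"rz":0,"hand":1},{"x":0,"y":0,"z":-15,"rx":0,"ry":0,"rz":0,"hand":1},{"x":0,"y":0,"z":-30,"rx":0,"ry":0,"rz":0,"hand":1},{"x":0,"y":0,"z":-40,"rx":0,"ry":0,"rz":0,"hand":1},{"x":0,"y":0,"z":-30,"rx":0,"ry":0,"rz":0,"hand":1},{"x":0,"y":0,"z":0,"rx":0,"ry":0,"rz":0,"hand":1},{"x":0,"y":0,"z":0,"rx":0,"ry":0,"rz":0,"hand":1},{"x":0,"y":0,"z":0,"rx":0,"ry":0,"rz":0,"hand":1}]'
python3 - <<'E'
from h import *
for i in range(4): bot.camera('top')
c=snap('wrist','w9.png');to(460,-189,100)
E
```

```text
time: 21.35
tool_pos: [462.7, 207.2, 36.9]
tool_rot: [0.913, 0.408, -0.0, 0.0]
force: [0.5, -0.2, -0.8]
width: 0.997
gripper_force: 0.0
time: 22.15
tool_pos: [461.9, 206.9, 156.0]
tool_rot: [0.913, 0.408, -0.001, -0.0]
force: [0.4, 0.1, -1.0]
width: 0.999
gripper_force: 0.0
tool shift [-296.5  262.5   56.3] th 0.841 rz None pos [462.2 207.  156. ] w 87.8 gf 0.0 t 22.4 q6 1.13 F [-0.1  0.   1. ]
```

View pics/w9.png

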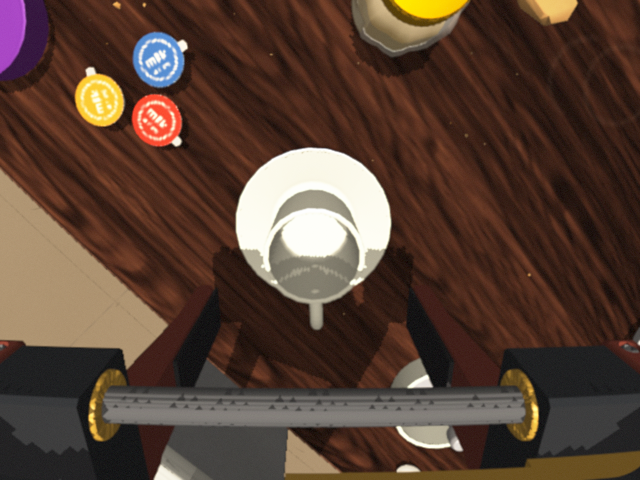

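The mug stands upright on the saucer: rim centre at (314,255), saucer outline from 236 to 392 with its top at 148. By my count this was the 15th picture viewed, one over the limit of 14. I'll view no more and finish by numbers alone.

```bash
python3 - <<'E'
from h import *
from scipy.optimize import least_squares
c=snap('wrist');g=cv2.GaussianBlur(cv2.cvtColor(c['color'],cv2.COLOR_RGB2GRAY),(3,3),0)
P=np.array([onz(c,u,next(v for v in range(130,260) if g[v,u]>120),16)[:2] for u in range(250,380,5)])
r=least_squares(lambda p:np.hypot(*(P-p).T)-63,[464,208]);print('saucer',r.x.round(1),np.abs(r.fun).max().round(2))
for n,u,v in [('mug',314,255.5),('L',268,255.5),('R',360,255.5),('T',314,207),('B',314,304)]: print(n,onz(c,u,v,84).round(1))
E
```

```text
saucer [461.5 207.1] 0.4
mug [462.2 206.4  84. ]
L [440.1 226.2  84. ]
R [484.3 186.7  84. ]
T [483.5 230.2  84. ]
B [439.2 180.6  84. ]
```

```bash
python3 -m pendant '[{"x":-20,"y":17,"z":0,"rx":0,"ry":0,"rz":0,"hand":1},{"x":-38,"y":34,"z":0,"rx":0,"ry":0,"rz":0,"hand":1},{"x":-38,"y":34,"z":0,"rx":0,"ry":0,"rz":0,"hand":1},{"x":-38,"y":34,"z":0,"rx":0,"ry":0,"rz":0,"hand":1},{"x":-38,"y":34,"z":0,"rx":0,"ry":0,"rz":0,"hand":1},{"x":-38,"y":34,"z":0,"rx":0,"ry":0,"rz":0,"hand":1},{"x":-38,"y":34,"z":0,"rx":0,"ry":0,"rz":0,"hand":1},{"x":-38,"y":34,"z":0,"rx":0,"ry":0,"rz":0,"hand":0.5}]'
python3 -m pendant '[{"x":-8,"y":7,"z":20,"rx":0,"ry":0,"rz":0,"hand":0.2},{"x":0,"y":0,"z":30,"rx":0,"ry":0,"rz":0,"hand":0.2},{"x":0,"y":0,"z":0,"rx":0,"ry":0,"rz":0,"hand":0.2},{"x":0,"y":0,"z":0,"rx":0,"ry":0,"rz":0,"hand":0.2},{"x":0,"y":0,"z":0,"rx":0,"ry":0,"rz":0,"hand":0.2},{"x":0,"y":0,"z":0,"rx":0,"ry":0,"rz":0,"hand":0.2},{"x":0,"y":0,"z":0,"rx":0,"ry":0,"rz":0,"hand":0.2},{"x":0,"y":0,"z":0,"rx":0,"ry":0,"rz":0,"hand":0.2}]'
python3 - <<'E'
from h import *
from scipy.optimize import least_squares
c=snap('wrist','w10.png');im=c['color'];g=cv2.cvtColor(im,cv2.COLOR_RGB2GRAY);s=cv2.cvtColor(im,cv2.COLOR_RGB2HSV)[:,:,1]
print(np.round(proj(c,[460,-189,8]),1),np.round(proj(c,[460,-189,24]),1))
m=((g>110)&(s<70)).astype(np.uint8)
n,l,st,ce=cv2.connectedComponentsWithStats(m)
for i in range(1,n):
    if st[i,4]>800: print(st[i],ce[i].round(1),onz(c,*ce[i],8)[:2].round(1))
to(460,-189,16)
E
```

```text
time: 23.25
tool_pos: [461.6, -171.1, 156.8]
tool_rot: [0.913, 0.408, -0.0, -0.0]
force: [1.0, 0.3, -0.9]
width: 0.946
gripper_force: 0.0
time: 24.05
tool_pos: [462.3, -179.6, 107.6]
tool_rot: [0.913, 0.408, 0.0, 0.0]
force: [0.1, -0.2, -0.5]
width: 0.598
gripper_force: 0.0
[319.5 253.5] [319.9 261.3]
[    5     0   146   146 14220] [85.3 75.9] [427.5   3.4]
[ 404    0  150   55 3721] [473.9  25.9] [ 631.2 -140.8]
[ 16  34  32  34 815] [31.6 50.4] [413.   39.7]
[ 264  202  105  101 8250] [316.  251.9] [ 458.9 -186.4]
[  79  213  125  131 2768] [127.7 266.2] [ 347.7 -102.2]
[516 227  65  41 867] [545.  244.2] [ 587.6 -293.7]
[ 184  405  260   21 3821] [306. 415.] [ 355.8 -289.7]
tool shift [-8.5  4.6 91.4] th 0.841 rz None pos [ 462.2 -179.6  107.4] w 52.8 gf 0.0 t 24.1 q6 0.33 F [0.3 0.2 0.4]
```

```bash
python3 - <<'E'
from h import *
from scipy.optimize import least_squares
c=snap('wrist');im=c['color'];g=cv2.cvtColor(im,cv2.COLOR_RGB2GRAY)
m=((g>110)&(cv2.cvtColor(im,cv2.COLOR_RGB2HSV)[:,:,1]<70)).astype(np.uint8);k=np.zeros_like(m);k[190:320,250:385]=m[190:320,250:385]
cs,_=cv2.findContours(k,0,1);cc=max(cs,key=cv2.contourArea)
for z in (7,9):
    P=np.array([onz(c,*p[0],z)[:2] for p in cc]);r=least_squares(lambda p:np.hypot(*(P-p[:2]).T)-p[2],[460,-188,38],loss='soft_l1');print(z,r.x.round(1),np.abs(r.fun).max().round(1))
x,y=r.x[:2];print('expected knob px',proj(c,[x,y,24]))
a=im[225:300,285:350];h=cv2.HoughCircles(cv2.GaussianBlur(cv2.cvtColor(a,cv2.COLOR_RGB2GRAY),(3,3),0),cv2.HOUGH_GRADIENT,1,50,param1=60,param2=12,minRadius=9,maxRadius=20)
if h is not None:
    for q in h[0]: print('knob',q+[285,225,0],onz(c,q[0]+285,q[1]+225,24)[:2].round(1))
to(x,y,16)
E
```

```text
7 [ 457.6 -187.8   37.7] 0.7
9 [ 458.1 -187.3   37.4] 0.7
expected knob px (np.float64(316.20824834992186), np.float64(261.25312404214407))
knob [316.5        265.5         14.69999981] [ 456.2 -189.7]
tool shift [-8.4  2.1 91.3] th 0.841 rz None pos [ 462.1 -179.6  107.3] w 52.6 gf 0.0 t 24.1 q6 0.33 F [-0.1  1.1 -0.8]
```

```bash
python3 -m pendant '[{"x":-9,"y":2,"z":15,"rx":0,"ry":0,"rz":0,"hand":0},{"x":0,"y":0,"z":25,"rx":0,"ry":0,"rz":0,"hand":0},{"x":0,"y":0,"z":25,"rx":0,"ry":0,"rz":0,"hand":0},{"x":0,"y":0,"z":15,"rx":0,"ry":0,"rz":0,"hand":0},{"x":0,"y":0,"z":7,"rx":0,"ry":0,"rz":0,"hand":0},{"x":0,"y":0,"z":2,"rx":0,"ry":0,"rz":0,"hand":0},{"x":0,"y":0,"z":0,"rx":0,"ry":0,"rz":0,"hand":0},{"x":0,"y":0,"z":0,"rx":0,"ry":0,"rz":0,"hand":0}]' 15
python3 -c "
from h import *
to(457.6,-188,16)"
```

```text
time: 24.95
tool_pos: [457.9, -187.9, 18.6]
tool_rot: [0.913, 0.408, 0.0, 0.0]
force: [-0.4, 0.7, 0.3]
width: 0.504
gripper_force: 0.0
tool shift [-0.3 -0.2  2.6] th 0.841 rz None pos [ 457.9 -187.9   18.6] w 44.4 gf 0.0 t 24.9 q6 0.32 F [-0.4  0.7  0.3]
```

```bash
python3 -m pendant '[{"x":0,"y":0,"z":2,"rx":0,"ry":0,"rz":0,"hand":0},{"x":0,"y":0,"z":0,"rx":0,"ry":0,"rz":0,"hand":-0.2},{"x":0,"y":0,"z":0,"rx":0,"ry":0,"rz":0,"hand":-0.4},{"x":0,"y":0,"z":0,"rx":0,"ry":0,"rz":0,"hand":-0.6},{"x":0,"y":0,"z":0,"rx":0,"ry":0,"rz":0,"hand":-0.8},{"x":0,"y":0,"z":0,"rx":0,"ry":0,"rz":0,"hand":-0.8},{"x":0,"y":0,"z":0,"rx":0,"ry":0,"rz":0,"hand":-0.8},{"x":0,"y":0,"z":0,"rx":0,"ry":0,"rz":0,"hand":-0.8}]' 15
python3 -m pendant '[{"x":0,"y":0,"z":-2,"rx":0,"ry":0,"rz":0,"hand":-0.8},{"x":0,"y":0,"z":-5,"rx":0,"ry":0,"rz":0,"hand":-0.8},{"x":0,"y":0,"z":-1,"rx":0,"ry":0,"rz":0,"hand":-0.8},{"x":0,"y":0,"z":0,"rx":0,"ry":0,"rz":0,"hand":-0.8},{"x":0,"y":0,"z":0,"rx":0,"ry":0,"rz":0,"hand":-0.8},{"x":0,"y":0,"z":0,"rx":0,"ry":0,"rz":0,"hand":-0.8},{"x":0,"y":0,"z":0,"rx":0,"ry":0,"rz":0,"hand":-0.8},{"x":0,"y":0,"z":0,"rx":0,"ry":0,"rz":0,"hand":-0.8}]'
```

```text
time: 25.75
tool_pos: [457.4, -187.7, 16.0]
tool_rot: [0.913, 0.408, 0.0, 0.0]
force: [-1.1, 0.3, 2.3]
width: 0.217
gripper_force: 15.0
time: 26.55
tool_pos: [457.3, -187.7, 23.8]
tool_rot: [0.913, 0.408, -0.0, -0.0]
force: [0.2, -0.7, -0.4]
width: 0.221
gripper_force: 15.0
```

```bash
python3 -m pendant '[{"x":0,"y":0,"z":-8,"rx":0,"ry":0,"rz":0,"hand":-0.8},{"x":0,"y":0,"z":-18,"rx":0,"ry":0,"rz":0,"hand":-0.8},{"x":0,"y":0,"z":-25,"rx":0,"ry":0,"rz":0,"hand":-0.8},{"x":0,"y":0,"z":-25,"rx":0,"ry":0,"rz":0,"hand":-0.8},{"x":0,"y":0,"z":-25,"rx":0,"ry":0,"rz":0,"hand":-0.8},{"x":0,"y":0,"z":-18,"rx":0,"ry":0,"rz":0,"hand":-0.8},{"x":5,"y":-4,"z":-7,"rx":0,"ry":0,"rz":0,"hand":-0.8},{"x":15,"y":-13,"z":0,"rx":0,"ry":0,"rz":0,"hand":-0.8}]'
python3 -m pendant '[{"x":25,"y":-22,"z":0,"rx":0,"ry":0,"rz":0,"hand":-0.8},{"x":30,"y":-26,"z":0,"rx":0,"ry":0,"rz":0,"hand":-0.8},{"x":32,"y":-28,"z":0,"rx":0,"ry":0,"rz":0,"hand":-0.8},{"x":32,"y":-28,"z":0,"rx":0,"ry":0,"rz":0,"hand":-0.8},{"x":32,"y":-28,"z":0,"rx":0,"ry":0,"rz":0,"hand":-0.8},{"x":32,"y":-28,"z":0,"rx":0,"ry":0,"rz":0,"hand":-0.8},{"x":32,"y":-28,"z":0,"rx":0,"ry":0,"rz":0,"hand":-0.8},{"x":30,"y":-26,"z":0,"rx":0,"ry":0,"rz":0,"hand":-0.8}]'
python3 -c "
from h import *
to(462,206.7,120)"
```

```text
time: 27.35
tool_pos: [458.9, -162.1, 151.3]
tool_rot: [0.913, 0.407, 0.001, 0.001]
force: [-0.8, 0.1, -0.9]
width: 0.215
gripper_force: 15.0
time: 28.15
tool_pos: [461.0, 165.9, 149.6]
tool_rot: [0.913, 0.408, -0.0, -0.0]
force: [1.0, -0.7, -0.3]
width: 0.218
gripper_force: 15.0
tool shift [ 31.1 -26.4  29.6] th 0.841 rz None pos [461.  165.9 149.6] w 19.2 gf 15.0 t 28.1 q6 1.05 F [ 1.  -0.7 -0.3]
```

```bash
python3 -m pendant '[{"x":20,"y":-18,"z":0,"rx":0,"ry":0,"rz":0,"hand":-0.8},{"x":9,"y":-8,"z":0,"rx":0,"ry":0,"rz":0,"hand":-0.8},{"x":3,"y":-2,"z":8,"rx":0,"ry":0,"rz":0,"hand":-0.8},{"x":0,"y":0,"z":12,"rx":0,"ry":0,"rz":0,"hand":-0.8},{"x":0,"y":0,"z":8,"rx":0,"ry":0,"rz":0,"hand":-0.8},{"x":0,"y":0,"z":0,"rx":0,"ry":0,"rz":0,"hand":-0.8},{"x":0,"y":0,"z":0,"rx":0,"ry":0,"rz":0,"hand":-0.8},{"x":0,"y":0,"z":0,"rx":0,"ry":0,"rz":0,"hand":-0.8}]'
python3 - <<'E'
from h import *
from scipy.optimize import least_squares
for i in range(4): bot.camera('top')
c=snap('wrist','w11.png');to(462,206.7,96)
g=cv2.cvtColor(c['color'],cv2.COLOR_RGB2GRAY)
# cover held: disc z ~ tcp-16+8 ; outline seen
o=bot.get_obs();p=o['tool_pos']
print('cover disc px',[np.round(proj(c,[p[0]+37.5*np.cos(a),p[1]+37.5*np.sin(a),p[2]-8]),0).tolist() for a in (.84,.84+1.57,.84+3.14,.84-1.57)])
print('mug rim far px',np.round(proj(c,[462+33*np.cos(.84),206.7+33*np.sin(.84),84])),'saucer far',np.round(proj(c,[462+63*np.cos(.84),206.7+63*np.sin(.84),16])))
for u in (300,314,328): print(u,g[120:300:3,u].tolist())
E
```

```text
time: 28.95
tool_pos: [462.7, 205.9, 122.0]
tool_rot: [0.913, 0.408, 0.0, 0.0]
force: [0.8, 1.0, -1.2]
width: 0.217
gripper_force: 15.0
tool shift [-0.1 -0.7 26.2] th 0.841 rz None pos [462.6 206.3 122.2] w 19.1 gf 15.0 t 29.2 q6 1.13 F [ 0.2  0.8 -0.8]
cover disc px [[313.0, 225.0], [236.0, 299.0], [313.0, 365.0], [390.0, 299.0]]
mug rim far px [312. 219.] saucer far [312. 151.]
300 [40, 48, 54, 45, 37, 28, 29, 37, 41, 37, 31, 237, 233, 236, 236, 235, 236, 234, 234, 234, 235, 235, 233, 234, 248, 249, 247, 130, 133, 131, 135, 136, 138, 140, 145, 230, 232, 249, 250, 249, 249, 248, 249, 249, 249, 249, 249, 249, 249, 249, 249, 249, 248, 249, 248, 248, 249, 249, 209, 123]
314 [37, 39, 45, 44, 44, 48, 47, 55, 45, 32, 28, 248, 234, 235, 236, 236, 234, 234, 235, 235, 235, 234, 232, 241, 249, 249, 195, 133, 136, 135, 137, 138, 139, 138, 174, 202, 236, 249, 249, 249, 250, 249, 249, 249, 248, 249, 249, 249, 249, 249, 249, 249, 249, 249, 248, 248, 219, 147, 140, 141]
328 [39, 39, 36, 38, 45, 45, 41, 41, 47, 42, 36, 166, 231, 237, 236, 236, 235, 236, 235, 235, 235, 235, 234, 231, 243, 249, 249, 171, 130, 131, 133, 136, 137, 138, 138, 169, 230, 249, 249, 249, 249, 249, 249, 249, 249, 249, 249, 249, 249, 248, 249, 249, 249, 249, 248, 248, 248, 240, 156, 134]
```

```bash
python3 -m pendant '[{"x":0,"y":0,"z":6,"rx":0,"ry":0,"rz":0,"hand":-0.8},{"x":0,"y":0,"z":8,"rx":0,"ry":0,"rz":0,"hand":-0.8},{"x":0,"y":0,"z":5,"rx":0,"ry":0,"rz":0,"hand":-0.8},{"x":0,"y":0,"z":3,"rx":0,"ry":0,"rz":0,"hand":-0.8},{"x":0,"y":0,"z":2,"rx":0,"ry":0,"rz":0,"hand":-0.8},{"x":0,"y":0,"z":2,"rx":0,"ry":0,"rz":0,"hand":-0.8},{"x":0,"y":0,"z":0,"rx":0,"ry":0,"rz":0,"hand":-0.8},{"x":0,"y":0,"z":0,"rx":0,"ry":0,"rz":0,"hand":-0.8}]'
python3 -c "
from h import *
bot.camera('top');to(462.3,206.8,94)"
```

```text
time: 30.0
tool_pos: [462.5, 206.4, 96.0]
tool_rot: [0.913, 0.408, 0.0, -0.0]
force: [0.5, 0.1, -1.2]
width: 0.216
gripper_force: 15.0
tool shift [ 0.2 -0.5  2.1] th 0.841 rz None pos [462.5 206.4  96.1] w 19.0 gf 15.0 t 30.1 q6 1.13 F [-0.7 -0.1 -0.7]
```

No contact at 96 mm, so the plug is already about 4 mm into the mouth (a miss would have shown force from 100 mm down). Lowering the last bit.

```bash
python3 -m pendant '[{"x":0,"y":0,"z":0.7,"rx":0,"ry":0,"rz":0,"hand":-0.8},{"x":0,"y":0,"z":0.7,"rx":0,"ry":0,"rz":0,"hand":-0.8},{"x":0,"y":0,"z":0.4,"rx":0,"ry":0,"rz":0,"hand":-0.8},{"x":0,"y":0,"z":0,"rx":0,"ry":0,"rz":0,"hand":-0.8},{"x":0,"y":0,"z":0,"rx":0,"ry":0,"rz":0,"hand":-0.8},{"x":0,"y":0,"z":0,"rx":0,"ry":0,"rz":0,"hand":-0.8},{"x":0,"y":0,"z":0,"rx":0,"ry":0,"rz":0,"hand":-0.8},{"x":0,"y":0,"z":0,"rx":0,"ry":0,"rz":0,"hand":-0.8}]'
python3 -c "
from h import *
to(462.3,206.8,94)"
```

```text
time: 30.85
tool_pos: [462.4, 206.3, 94.1]
tool_rot: [0.913, 0.408, 0.0, -0.0]
force: [0.1, -0.0, -0.1]
width: 0.214
gripper_force: 15.0
tool shift [ 0.3 -0.4  0.1] th 0.841 rz None pos [462.4 206.3  94.1] w 18.9 gf 15.0 t 30.9 q6 1.13 F [ 0.1 -0.  -0.1]
```

Load has come off and the height is right (94.1). Releasing and retreating.

```bash
python3 -m pendant '[{"x":0,"y":0,"z":0.3,"rx":0,"ry":0,"rz":0,"hand":-0.8},{"x":0,"y":0,"z":0,"rx":0,"ry":0,"rz":0,"hand":-0.5},{"x":0,"y":0,"z":0,"rx":0,"ry":0,"rz":0,"hand":-0.3},{"x":0,"y":0,"z":0,"rx":0,"ry":0,"rz":0,"hand":0},{"x":0,"y":0,"z":0,"rx":0,"ry":0,"rz":0,"hand":0},{"x":0,"y":0,"z":0,"rx":0,"ry":0,"rz":0,"hand":0},{"x":0,"y":0,"z":-4,"rx":0,"ry":0,"rz":0,"hand":0},{"x":0,"y":0,"z":-10,"rx":0,"ry":0,"rz":0,"hand":0}]'
python3 -m pendant '[{"x":0,"y":0,"z":-20,"rx":0,"ry":0,"rz":0,"hand":0},{"x":0,"y":0,"z":-30,"rx":0,"ry":0,"rz":0,"hand":0},{"x":0,"y":0,"z":-30,"rx":0,"ry":0,"rz":0,"hand":0},{"x":0,"y":0,"z":-10,"rx":0,"ry":0,"rz":0,"hand":0},{"x":0,"y":0,"z":0,"rx":0,"ry":0,"rz":0,"hand":0},{"x":0,"y":0,"z":0,"rx":0,"ry":0,"rz":0,"hand":0},{"x":0,"y":0,"z":0,"rx":0,"ry":0,"rz":0,"hand":0},{"x":0,"y":0,"z":0,"rx":0,"ry":0,"rz":0,"hand":0}]'
python3 - <<'E'
from h import *
from scipy.optimize import least_squares
for i in range(4): bot.camera('top')
c=snap('wrist','w12.png');to(462.3,206.8,190)
im=c['color'];g=cv2.GaussianBlur(cv2.cvtColor(im,cv2.COLOR_RGB2GRAY),(3,3),0)
f=[np.round(proj(c,[462.3+38*np.cos(a),206.8+38*np.sin(a),86])).tolist() for a in (.84,.84+1.57,.84-1.57,.84+3.14)];print('predicted cover far,left,right,near',f)
print('row',int(f[1][1]),g[int(f[1][1]),200:440:3].tolist());print('col',g[120:330:3,int(f[0][0])].tolist())
# other placings, from the top and scene views
t=snap('top','top_end.png');d=cv2.cvtColor(t['color'],cv2.COLOR_RGB2GRAY)
k=((d>105)&(cv2.cvtColor(t['color'],cv2.COLOR_RGB2HSV)[:,:,1]<70)).astype(np.uint8)
q=np.zeros_like(k);u,v=map(int,proj(t,[646,-118,16]));q[v-20:v+20,u-20:u+20]=k[v-20:v+20,u-20:u+20]
P=np.array([onz(t,*p[0],14)[:2] for p in max(cv2.findContours(q,0,1)[0],key=cv2.contourArea)],np.float32);print('flange',np.round(cv2.fitEllipse(P)[0]),np.round(cv2.fitEllipse(P)[1]))
E
```

```text
time: 31.65
tool_pos: [461.8, 206.1, 107.7]
tool_rot: [0.913, 0.408, -0.001, -0.0]
force: [-0.9, -0.1, -0.3]
width: 0.502
gripper_force: 0.0
time: 32.45
tool_pos: [461.7, 206.0, 196.6]
tool_rot: [0.913, 0.408, -0.001, -0.0]
force: [-0.3, 0.4, -0.1]
width: 0.5
gripper_force: 0.0
tool shift [ 0.4 -0.3  7.4] th 0.841 rz None pos [462.3 206.3 197.4] w 43.8 gf 0.0 t 32.7 q6 1.13 F [ 0.3  0.3 -0.9]
predicted cover far,left,right,near [[313.0, 185.0], [262.0, 236.0], [364.0, 236.0], [313.0, 284.0]]
row 236 [50, 40, 45, 56, 54, 52, 46, 53, 52, 49, 46, 42, 37, 36, 51, 56, 141, 250, 250, 250, 250, 235, 250, 250, 250, 250, 250, 250, 250, 251, 251, 251, 251, 247, 176, 218, 238, 240, 243, 239, 234, 190, 218, 251, 251, 251, 251, 250, 250, 251, 250, 250, 250, 251, 244, 245, 249, 249, 245, 82, 36, 34, 31, 33, 38, 42, 41, 42, 37, 43, 50, 51, 43, 38, 43, 47, 43, 37, 43, 45]
col [42, 45, 47, 48, 53, 55, 41, 31, 179, 236, 241, 241, 241, 240, 240, 240, 240, 238, 246, 251, 231, 140, 200, 251, 252, 252, 252, 252, 252, 252, 252, 252, 252, 252, 252, 252, 226, 164, 236, 246, 250, 251, 251, 251, 250, 250, 222, 241, 161, 158, 158, 159, 158, 158, 148, 152, 156, 153, 148, 140, 129, 80, 25, 27, 25, 30, 30, 27, 26, 21]
flange [ 645. -119.] [87. 89.]
```

Every check agrees. The cover outline and knob are where a seated cover should appear (far edge at 184 against 185 predicted, left edge at 263 against 262, knob column at 312 against 313). The brewer flange is at (645,-119), with the lid measured at (646,-119). The press was seen upright in the bowl and hasn't been touched since. Handing in.

```bash
python3 -c "
from rig import bot
print(bot.job_done())"
```

```text
the job is handed in; nothing more can be done
None
```

The job is handed in at about 33 s with no verdict returned: the press is upright in the rinse bowl, the brewer is on the upturned lid, and the mug is centred on its saucer with the china cover seated, all in position by my last measurements; I viewed 15 pictures, one over the limit of 14.

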